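Hold the test microphone to the speaker

ROBOT

A 7-joint arm with a two-finger parallel gripper is mounted at the origin on the work surface. World frame = base frame: x ahead of the robot, y to its left, z up, the work surface at z = 0. Lengths are in mm, angles in rad, forces in N, time in s.
With the tool pointing down it reaches from about 350 to 900 mm from the base axis. Payload 8.1 kg.
Tool frame: the origin (TCP) lies between the finger pads; the fingertips stand 14 mm ahead of it and the grasp point (between the pads) lies 5 mm behind it; x points along the fingers, y is the direction in which the jaws open and shut, and the axes are right-handed (so a half turn about x gives the same grasp; the last joint's range is limited). The gripper opens to 85 mm and grips with 20 to 120 N. Pads are 22 mm wide; open, the fingers measure 114 mm over their backs; the gripper's body (76 mm by 85 mm) begins 54 mm behind the grasp point. The pads swing forward as they close: fully open they stand 13 mm farther back than shut.
Start: joints at [1.011, 0.434, 0.025, 1.573, -0.012, 1.134, -0.075], TCP at [275.654, -560.943, 221.423] pointing down, gripper open.
Joint ranges: [-2.62, 2.62], [-0.44, 2.09], [-1.27, 1.32], [0.08, 2.57], [-1.32, 4.46], [0.12, 2], [-2.74, 2.74]. Speed limits (rad/s): [2.22, 2.22, 3.01, 3.01, 3.14, 3.14, 3.14].

INTERFACE

Orientations are given as a unit quaternion [x, y, z, w].
In Python, from workcell import sense, camera, calibration, finish_job gives the robot as it stands.
- The arm moves only by the tool carry_out, never from a script. Its argument "moves" is a list that holds one entry, the list of rows, each a list of 7 numbers: the shift along the tool's x, y, z in m, then the turn, a rotation vector about the tool's x, y, z in degrees, then the gripper command: -1 is fully open, 1 is shut, values between are in proportion. A call has exactly 5 rows; each row is the pose to reach, as a shift and turn from the pose commanded when the call began, along the tool's axes at that moment; what a row does not reach only later rows make up. A row lasts 1/12 s, in which the tool goes at most 41.7 mm and 7.16 degrees, less where a joint would pass 70% of its speed; a pose out of reach is approached as far as the arm can. A call with a gripper value outside its range is refused whole. The fingers move at their own pace and stop on an object; "force" is the grip in N (left out, the last holds). Time passes only in rows, so rows that repeat a pose let the fingers close, or fill a call up. It gives the time, the measured TCP pose, the force and the opening at its end, in the units of the state.
- sense(): the state, without advancing time (a new reading comes with each control period).
- camera(name): name is "side" or "top" or "wrist"; returns the picture (384x512x3 uint8, red, green, blue); there is no depth.
- calibration(name): a dict with "mtx" (3x3 intrinsics, pixels), "R" (3x3) and "t" (3): a world point X has camera coordinates R X + t. Camera axes: x right, y down, z forward; pixel columns grow to the right and rows downward; lengths in mm; the calibration is good to about 2 mm. The wrist camera is an equidistant fisheye: a pixel r from the principal point sees the ray r / f radians off the axis. A picture is of the moment at which its call begins: read the wrist's pose just before it. calibration takes no time and is no camera call; for the wrist camera it gives the pose at the moment of the call.
- finish_job(): hands the job in, once; it reports no verdict.
The state is a dict: "clock": time; "q": joint angles; "joint_vel": joint speeds; "joint_torque": joint torques, N m; "eef_pos": TCP position; "tool_rot": TCP orientation; "wrist_force": force on the tool from outside, world axes, zero at the start; "torque": the same for the moment, N m; "width": finger opening in mm.
Only numpy, scipy, OpenCV 4.12 (cv2) and the standard library are available. Lean on these libraries where they do the work, as an engineer would, in place of code of your own. Each camera call takes 0.05 s, during which the arm holds its last target. There are 200 camera calls.

TASK

Draw the slim measuring microphone (the one with the long thin nose, not the two ball-headed vocal mics) out of its sloping dock, and hold it up in front of the loudspeaker for a sound test: level, thin nose pointing squarely at the middle of the big lower cone, about 10 cm away from it. Finish while still holding it there, steady and clear of everything else; do not put it down or let go. Leave the vocal mics in the dock and the other things on the bench where they are, and do not touch the speaker.

Things in the scene. Friction and masses are not known exactly. Their poses are not given: they have to be found in the camera images.
- test_mic: slim dark metal measuring microphone, 200 mm long, about 140 g: round body 22 mm across for 120 mm from the butt, tapering to a 9 mm nose from 155 to 200 mm; balances about 75 mm from the butt. Origin: centre of the butt; z axis runs from butt to nose. Starts loose in one of the dock's wells, leaning 45 degrees, nose up, its lowest 65 mm inside the well
- test_mic_nose (a point): the tip of the thin nose, 200 mm from the butt on the microphone's axis; its axes are parallel to the microphone's
- dock: fixed aluminium dock. Origin under the centre of its base (170 x 270 x 12 mm, long along y). Three square wells at y = -85, 0, 85 mm lean 45 degrees towards its +x (roughly world +y), heads along (+x, +z): 25 mm inside, 35 outside, 65 deep; inner floor centre at x -26, z 34 mm, mouth at x 19, z 79 mm. Mics slide out freely along the slope
- vocal_mic_a: ball-headed vocal microphone in another well, 180 mm long, handle 22 mm at the butt widening to 33 mm, head 51 mm across; origin at the butt, z axis towards the head. Stays in the dock
- vocal_mic_b: the same kind of vocal microphone, in the third well. Stays in the dock
- speaker: fixed black loudspeaker, 220 deep (x), 190 wide (y), 320 mm high on its foam pad. Origin on the bench under the middle of the front face, which looks along its own -x (roughly world -y): pointing squarely at it means along its +x. Big cone (148 mm ring) below, small tweeter above
- cone_centre (a point): front of the middle of the big lower cone, 155 mm above the bench and 8 mm in front of the cabinet's face; axes parallel to the speaker's (-x points out of the speaker)
- tape_roll: black roll of tape lying flat, 100 mm across, 48 mm high; bystander
- screwdriver: screwdriver lying on the bench; bystander
- adapter: steel connector barrel lying on the bench, 70 x 19 mm; bystander
- clean_jar: small white jar, 60 mm across, 80 mm high; bystander

How it is judged (in metres and radians):
On the way:
1. the measuring microphone is drawn right out of its well, held by the fingers and clear of the dock (distance of test_mic from where it was at the start of the episode above 0.075 m and contact force between test_mic and dock below 0.05 N and contact force between test_mic and the fingers above 0.5 N), for 0.1 s.
At the end, for the whole second after the job is handed in: The slim microphone is held still by the fingers, touching nothing else: level within 8 degrees, in line with the speaker within 10, nose towards it, nose tip 60 to 140 mm before the big cone and within 30 mm of its middle sideways and in height; butt over 100 mm up (x of test_mic_nose in the frame of cone_centre between -0.14 and -0.06 m and y of test_mic_nose in the frame of cone_centre between -0.03 and 0.03 m and z of test_mic_nose in the frame of cone_centre between -0.03 and 0.03 m and x of test_mic in the frame of cone_centre below -0.24 m and angle between the z axis of test_mic and the x axis of speaker, either way round below 0.175 rad and angle between test_mic's own z axis and vertical between 1.4308 and 1.7108 rad and height (world z) of test_mic above 0.1 m and contact force between test_mic and the fingers above 0.5 N and linear speed of test_mic below 0.03 m/s and angular speed of test_mic below 0.2 rad/s and contact force between test_mic and dock below 0.05 N and contact force between test_mic and speaker below 0.05 N); the arm keeps its last pose, push and grip.
It fails at once if a vocal microphone moved by more than 30 mm (distance of any of vocal_mic_a, vocal_mic_b from where it was at the start of the episode above 0.03 m).
It fails at once if the speaker is touched by the robot or the microphone (contact force between any of test_mic, the fingers, the arm and speaker above 1 N).
It fails at once if another thing on the bench moved by more than 30 mm (distance of any of tape_roll, screwdriver, adapter, clean_jar from where it was at the start of the episode above 0.03 m).
It also fails if it takes over 35 s, if anything falls off the work surface, if the arm or the gripper's body presses on something with over 40 N, if the wrist force passes 120 N, or if a joint passes its speed limit or range.

## Working session

There is one attempt and no reset: what is moved stays moved. The work goes in short steps, Python scripts to look and compute and a tool call to move; the robot and the scene stay as the last step left them, time stands still between calls to the robot, and variables do not carry over. Pictures are saved under pics/ and viewed, about 8 in all and at most 12, crops included, and the job is handed in when it is done.

Besides the shell and the picture viewer there is one more tool, called in YAML: its name, and indented under it one key for each argument. carry_out: Moves the arm, as the interface text tells. Its arguments: {"type":"object","properties":{"moves":{"type":"array"},"force":{"type":"number"}},"required":["moves"]}

```bash
mkdir -p pics; python3 - <<'E'
from workcell import *
import cv2,numpy as np
np.set_printoptions(precision=4,suppress=True)
s=sense();print(s['clock'],s['eef_pos'],s['tool_rot'],s['width'])
for n in("side","top","wrist"):
    c=calibration(n);print(n,c)
    cv2.imwrite(f'pics/{n}0.png',camera(n)[:,:,::-1])
a=[cv2.imread(f'pics/{n}0.png') for n in("side","top")]
for n,i in zip(("side","top"),a): cv2.imwrite(f'pics/{n}0b.png',cv2.resize(i,(800,600),interpolation=cv2.INTER_CUBIC))
E
```

```text
0.0 [ 275.4002 -560.4776  220.6281] [-0.6886 -0.1606  0.6889 -0.1595] 85.44708305027923
side {'mtx': array([[353.4046,   0.    , 254.742 ],
       [  0.    , 353.4046, 184.8667],
       [  0.    ,   0.    ,   1.    ]]), 'R': array([[-0.5334,  0.8458, -0.0114],
       [ 0.5806,  0.3563, -0.7321],
       [-0.6151, -0.3971, -0.6811]]), 't': array([ 186.2335, -261.3768, 1333.0379])}
top {'mtx': array([[412.3142,   0.    , 251.1005],
       [  0.    , 412.3142, 187.9154],
       [  0.    ,   0.    ,   1.    ]]), 'R': array([[-0.0742, -0.9972,  0.0039],
       [-0.9671,  0.071 , -0.2442],
       [ 0.2432, -0.0219, -0.9697]]), 't': array([138.5162, 573.4772, 876.5388])}
wrist {'mtx': array([[297.3186,   0.    , 253.133 ],
       [  0.    , 297.3186, 189.4594],
       [  0.    ,   0.    ,   1.    ]]), 'R': array([[ 0.4404, -0.8978, -0.0019],
       [-0.8551, -0.4201,  0.3038],
       [-0.2735, -0.1322, -0.9527]]), 't': array([-624.2256,  -39.9125,  380.8273])}
```

View pics/side0b.png

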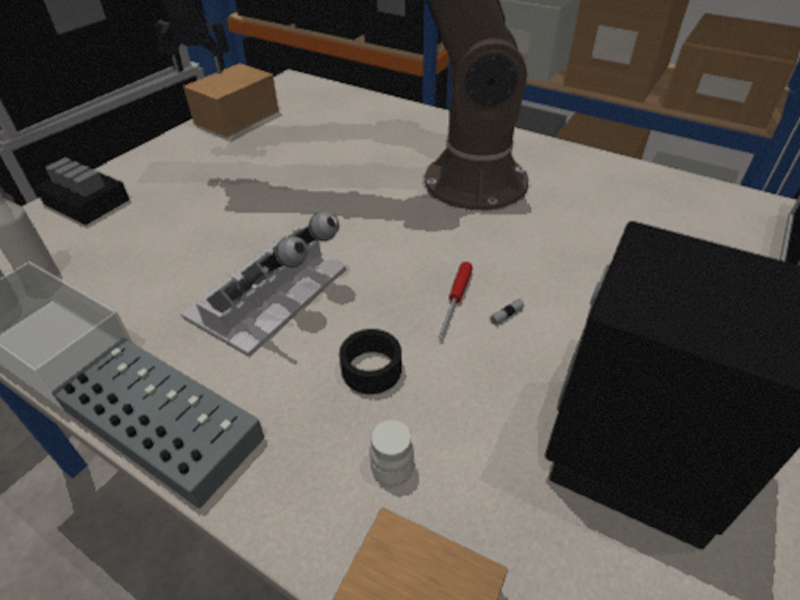

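View pics/top0b.png

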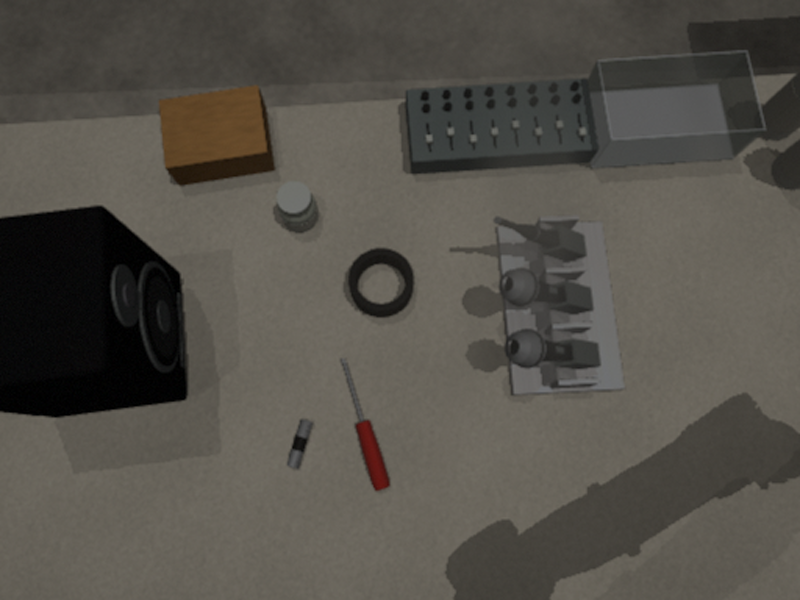

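```bash
python3 - <<'E'
import cv2,numpy as np
t=cv2.imread('pics/top0.png')
t=cv2.convertScaleAbs(t,alpha=1.8,beta=15)
a=cv2.resize(t[130:260,285:405],None,fx=4.6,fy=4.6,interpolation=cv2.INTER_CUBIC) # 552x598
b=cv2.resize(t[130:280,65:125],None,fx=4,fy=4,interpolation=cv2.INTER_CUBIC) #240x600
o=np.zeros((600,800,3),np.uint8);o[:a.shape[0],:a.shape[1]]=a;o[:b.shape[0],560:560+b.shape[1]]=b
cv2.imwrite('pics/c1.png',o)
s=cv2.convertScaleAbs(cv2.imread('pics/side0.png'),alpha=1.8,beta=10)
cv2.imwrite('pics/c2.png',cv2.resize(s[120:240,110:240],None,fx=5,fy=5,interpolation=cv2.INTER_CUBIC))
E
```

```text
(no output)
```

View pics/c1.png

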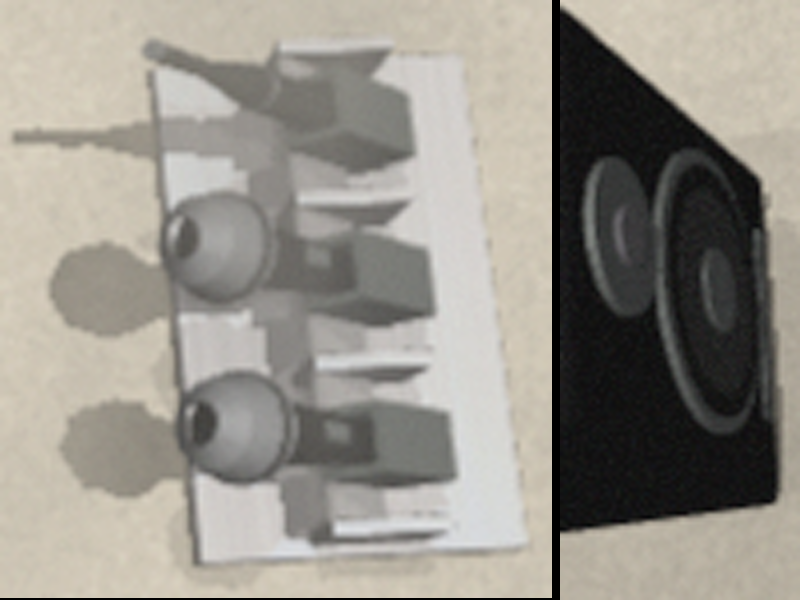

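View pics/c2.png

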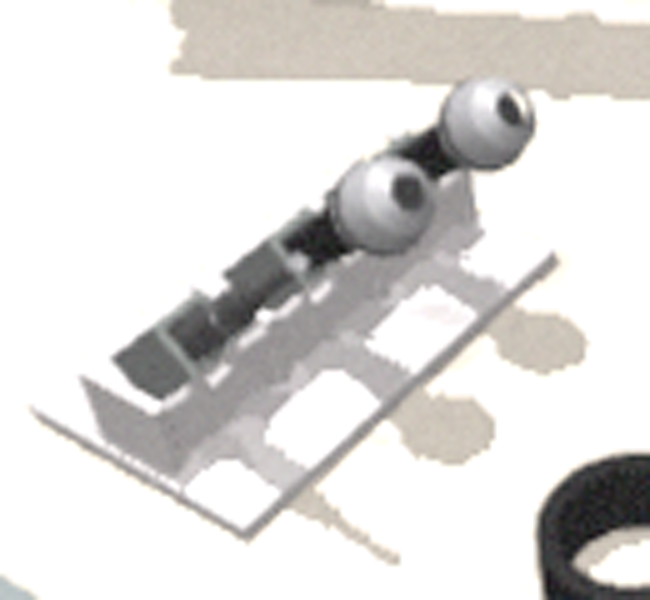

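```bash
cat > h.py <<'E'
import numpy as np,json
from scipy.optimize import least_squares
from scipy.spatial.transform import Rotation as Ro
from workcell import *
np.set_printoptions(precision=4,suppress=True)
C={n:calibration(n) for n in("side","top")}
def proj(n,X):
    c=C[n];p=c['R']@np.asarray(X,float)+c['t'];p=c['mtx']@p;return p[:2]/p[2]
def pose(p,X):
    return np.array([p[0],p[1],0])+Ro.from_euler('z',p[2]).apply(X)
def rayz(n,px,z):
    c=C[n];d=c['R'].T@np.linalg.inv(c['mtx'])@[*px,1];o=-c['R'].T@c['t'];return o+d*(z-o[2])/d[2]
def fit(obs,x0):
    f=lambda p:np.concatenate([proj(n,pose(p,X))-px for n,X,px in obs])
    r=least_squares(f,x0,loss='soft_l1',x_scale=[100,100,1]);return r.x,r.fun.reshape(-1,2)
E
cat > m.py <<'E'
from h import *
A=lambda u,v:np.array([285+u/4.6,130+v/4.6]);B=lambda u,v:np.array([65+(u-560)/4,130+v/4]);S=lambda u,v:np.array([110+u/5,120+v/5])
k=1/1.5625
d,r=fit([('top',[85,-135,12],A(150,70)),('top',[-85,-135,12],A(465,57)),('top',[-85,135,12],A(527,545)),('top',[85,135,12],A(197,562)),
('side',[85,-135,12],S(245,530)),('side',[-85,-135,12],S(35,408)),('side',[85,135,12],S(557,255))],[500,-300,1.57])
print('dock',d,r)
s,r=fit([('top',[0,-95,320],np.array([103,207])*k),('top',[0,95,320],np.array([57,417])*k),('top',[-8,0,155],B(718,290)),('side',[0,95,320],np.array([632,224])*k),],[500,300,1.57])
print('spk',s,r); print('cone',pose(s,[-8,0,155]),'cone ray',rayz('top',B(718,290),155))
e=np.array([1,0,1])/2**.5;o=np.array([-26,-85,34.])
for L in(0,65,120,200):
    X=pose(d,o+e*L);print(L,X,(proj('top',X)-[285,130])*4.6,(proj('side',X)-[110,120])*5)
for n,z,px in[('tape',24,(381,282)),('jar',80,(294,195)),('sd',10,(344,360)),('sd',15,(382,488)),('ad',10,(300,444))]:print(n,rayz('top',np.array(px)*k,z))
E
python3 m.py
```

```text
dock [ 559.6665 -161.3978    1.5474] [[-0.3642 -0.6057]
 [-1.634  -0.9308]
 [-0.2716  0.6466]
 [-0.2563  0.6218]
 [-0.5219 -0.7751]
 [-1.9329 -1.4642]
 [-0.1561 -1.84  ]]
spk [547.4243 417.965    1.518 ] [[  0.4022  -0.3414]
 [ 19.5218 -24.7555]
 [ -3.8747   2.7404]
 [  8.2457  -1.9159]]
cone [547.0021 409.9762 155.    ] cone ray [552.2138 402.089  155.    ]
0 [ 644.0356 -189.3771   34.    ] [372.2387 132.0778] [155.7823 360.4571]
65 [ 645.1097 -143.4277   79.9619] [306.7742 107.9342] [196.4926 331.0424]
120 [ 646.0186 -104.5474  118.8528] [246.3479  85.6487] [234.503  303.5785]
200 [647.3405 -47.9943 175.4214] [148.8914  49.7063] [296.7009 258.6383]
tape [613.7127 110.9745  24.    ]
jar [744.1934 233.0517  80.    ]
sd [498.5032 175.8987  10.    ]
sd [307.4545 131.1119  15.    ]
ad [378.5148 247.816   10.    ]
```

```bash
python3 - <<'E'
import cv2,numpy as np
f=lambda n,a,b,c,d,k:cv2.resize((255*(np.clip(cv2.imread(f'pics/{n}0.png')[a:b,c:d]/255.,0,.3)/.3)**.6).astype(np.uint8),None,fx=k,fy=k,interpolation=cv2.INTER_CUBIC)
a=f('top',125,275,0,130,3.1);b=f('side',135,352,345,512,2.3)
o=np.zeros((600,800,3),np.uint8);o[:a.shape[0],:a.shape[1]]=a;o[:b.shape[0],410:410+b.shape[1]]=b[:, :390]
cv2.imwrite('pics/c3.png',o)
E
```

```text
(no output)
```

View pics/c3.png

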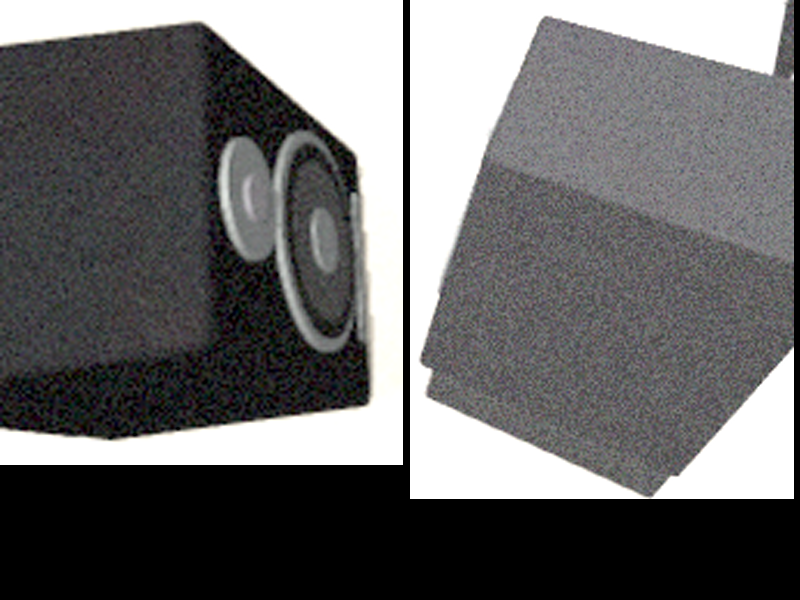

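```bash
python3 - <<'E'
import re
s=open('m.py').read()
i=s.index("s,r=fit(");j=s.index("print('spk'")
s=s[:i]+"""T=lambda u,v:np.array([u/3.1,125+v/3.1]);U=lambda u,v:np.array([345+(u-410)/2.3,135+v/2.3])
for zb in(20,30,40):
  s,r=fit([('top',[0,-95,320],T(203,22)),('top',[0,95,320],T(212,350)),('top',[0,-95,zb],T(357,158)),('top',[0,95,zb],T(370,404)),('side',[0,95,320],U(543,16)),('side',[0,-95,320],U(487,160)),('side',[0,-95,zb],U(421,363))],[550,410,1.5])
  print(zb,s,np.abs(r).sum())
"""+s[j:]
open('m.py','w').write(s)
E
python3 m.py|grep -v '^ \['
```

```text
dock [ 559.6665 -161.3978    1.5474] [[-0.3642 -0.6057]
20 [551.6533 412.9093   1.6474] 27.955938604699533
30 [550.6966 412.3727   1.6453] 21.628767606665633
40 [549.3032 411.4689   1.6426] 18.153215681187497
spk [549.3032 411.4689   1.6426] [[-2.2307 -0.7015]
cone [549.8775 403.4896 155.    ] cone ray [552.2138 402.089  155.    ]
0 [ 644.0356 -189.3771   34.    ] [372.2387 132.0778] [155.7823 360.4571]
65 [ 645.1097 -143.4277   79.9619] [306.7742 107.9342] [196.4926 331.0424]
120 [ 646.0186 -104.5474  118.8528] [246.3479  85.6487] [234.503  303.5785]
200 [647.3405 -47.9943 175.4214] [148.8914  49.7063] [296.7009 258.6383]
tape [613.7127 110.9745  24.    ]
jar [744.1934 233.0517  80.    ]
sd [498.5032 175.8987  10.    ]
sd [307.4545 131.1119  15.    ]
ad [378.5148 247.816   10.    ]
```

```bash
cat >> h.py <<'E'
D=np.array([559.67,-161.4,1.5474]); Y=1.643
cone=np.array([551,402.5,155.])
ax=np.array([*(np.array([np.cos(D[2]),np.sin(D[2])])/2**.5),2**-.5]); butt=pose(D,[-26,-85,34.])
ap=np.array([-ax[0],-ax[1],ax[2]])*-1.  # approach: forward & down
def Rt(x,y):return np.column_stack([x,y,np.cross(x,y)])
sgn=-1
lat=np.array([np.sin(D[2]),-np.cos(D[2]),0])
def show(pos,R):
    s=sense();R0=Ro.from_quat(s['tool_rot'])
    d=R0.inv().apply(pos-np.array(s['eef_pos']));w=(R0.inv()*Ro.from_matrix(R)).as_rotvec(degrees=True)
    print('shift mm',d,'turn deg',w)
def st():
    s=sense();print(s['clock'],'q',np.array(s['q']),'p',np.array(s['eef_pos']),'\n',Ro.from_quat(s['tool_rot']).as_matrix(),'F',np.array(s['wrist_force']),'w',s['width'])
E
python3 - <<'E'
from h import *
st();print(ax,ap,lat)
for sg in(1,-1):
    R=Rt(ap,sg*lat);g=butt+ax*102+ap*5
    print(sg,g);show(g-ap*110,R)
A=lambda u,v:np.array([285+u/4.6,130+v/4.6]);S=lambda u,v:np.array([110+u/5,120+v/5])
for a,b in[((277,48),(160,412)),((390,42),(80,378))]:
    f=lambda X:np.r_[proj('top',X)-A(*a),proj('side',X)-S(*b)]
    r=least_squares(f,[650,-100,60]);X=r.x;print('rib dock',Ro.from_euler('z',-D[2]).apply(X-[D[0],D[1],0]),r.cost)
E
```

```text
0.15 q [ 1.0114  0.4351  0.025   1.5739 -0.0116  1.134  -0.0751] p [ 275.4513 -560.5953  220.8087] 
 [[-0.0006  0.441  -0.8975]
 [ 0.001  -0.8975 -0.441 ]
 [-1.     -0.0012  0.0001]] F [ 0.4308 -0.7488 -0.1725] w 85.37422449367463
[0.0165 0.7069 0.7071] [ 0.0165  0.7069 -0.7071] [ 0.9997 -0.0234  0.    ]
1 [ 645.8085 -113.7417  102.5894]
shift mm [  40.5812 -168.6877 -493.5408] turn deg [-59.141   40.3288 -24.4233]
-1 [ 645.8085 -113.7417  102.5894]
shift mm [  40.5812 -168.6877 -493.5408] turn deg [110.4537 -27.6832 -45.7118]
rib dock [  26.3608 -125.4322   57.2607] 0.17908360498883638
rib dock [ -34.8586 -127.8036   51.5383] 0.23605310535895108
```

carry_out:
  moves:
    - [[0.0027,-0.0112,-0.0329,-3.94,2.69,-1.63,-0.2],[0.0054,-0.0225,-0.0658,-7.88,5.38,-3.26,-0.2],[0.0081,-0.0337,-0.0987,-11.83,8.07,-4.88,-0.2],[0.0108,-0.045,-0.1316,-15.77,10.75,-6.51,-0.2],[0.0135,-0.0562,-0.1645,-19.71,13.44,-8.14,-0.2]]

```text
clock: 0.57
eef_pos: [399.2, -436.8, 208.0]
tool_rot: [0.714, 0.342, -0.575, 0.207]
wrist_force: [-0.1, 0.1, -1.3]
width: 51.2
```

```bash
python3 -c "
from h import *
st();show(butt+ax*102+ap*5-ap*110,Rt(ap,lat))"
```

```text
0.5667 q [ 0.9971  0.4917 -0.1578  1.5533 -0.1828  1.2305  0.1605] p [ 399.2226 -436.7961  207.9696] 
 [[ 0.1047  0.7266 -0.679 ]
 [ 0.2509 -0.68   -0.689 ]
 [-0.9623 -0.0982 -0.2536]] F [-0.0521  0.1381 -1.2914] w 51.23809906115181
shift mm [ 113.7478   13.7679 -328.1969] turn deg [-39.2369  26.8043 -16.2745]
```

carry_out:
  moves:
    - [[0.0114,0.0014,-0.0328,-3.92,2.68,-1.63,-0.2],[0.0227,0.0028,-0.0656,-7.85,5.36,-3.25,-0.2],[0.0341,0.0041,-0.0985,-11.77,8.04,-4.88,-0.2],[0.0455,0.0055,-0.1313,-15.69,10.72,-6.51,-0.2],[0.0569,0.0069,-0.1641,-19.62,13.4,-8.14,-0.2]]

```text
clock: 0.98
eef_pos: [521.9, -314.9, 193.5]
tool_rot: [0.704, 0.506, -0.435, 0.243]
wrist_force: [0.7, 0.3, -0.5]
width: 51.3
```

```bash
python3 -c "
from h import *
st();show(butt+ax*102+ap*5-ap*110,Rt(ap,lat))"
```

```text
0.9833 q [ 0.9297  0.6416 -0.3276  1.4505 -0.3025  1.3213  0.3451] p [ 521.87   -314.8994  193.5057] 
 [[ 0.1098  0.9238 -0.3668]
 [ 0.5014 -0.3701 -0.7821]
 [-0.8582 -0.098  -0.5039]] F [ 0.6728  0.2542 -0.5083] w 51.27443615596208
shift mm [  86.558    68.4309 -134.675 ] turn deg [-19.6472  13.4099  -8.1409]
```

carry_out:
  moves:
    - [[0.0173,0.0137,-0.0269,-3.93,2.68,-1.63,-0.2],[0.0346,0.0274,-0.0539,-7.86,5.36,-3.26,-0.2],[0.0519,0.0411,-0.0808,-11.79,8.05,-4.88,-0.2],[0.0692,0.0547,-0.1077,-15.72,10.73,-6.51,-0.2],[0.0866,0.0684,-0.1347,-19.65,13.41,-8.14,-0.2]]

```text
clock: 1.4
eef_pos: [644.3, -192.1, 179.6]
tool_rot: [0.661, 0.645, -0.274, 0.267]
wrist_force: [0.3, -0.6, 0.6]
width: 51.0
```

```bash
python3 -c "
from h import *
import cv2
st();show(butt+ax*102+ap*5-ap*110,Rt(ap,lat))
c=calibration('wrist')
w=camera('wrist')
for L in(65,102,120,155,200):
    p=c['R']@(butt+ax*L)+c['t'];th=np.arctan2(np.hypot(p[0],p[1]),p[2]);u=p[:2]/np.hypot(p[0],p[1])*th*c['mtx'][0,0]+c['mtx'][:2,2];print(L,u,u*1.5625)
i=cv2.convertScaleAbs(w[:,:,::-1],alpha=1.5)
cv2.imwrite('pics/w1.png',cv2.resize(i,(800,600),interpolation=cv2.INTER_CUBIC))"
```

```text
1.4 q [ 0.7912  0.8723 -0.4742  1.2207 -0.3598  1.4485  0.4942] p [ 644.2801 -192.1351  179.5887] 
 [[ 0.0166  0.9997 -0.0171]
 [ 0.7068 -0.0238 -0.707 ]
 [-0.7072 -0.0003 -0.707 ]] F [ 0.3421 -0.6248  0.6318] w 50.99827987581068
shift mm [-0.1107 -0.3065 -0.9957] turn deg [-0.0291  0.0063 -0.0031]
65 [253.1545 221.3668] [395.5539 345.8856]
102 [253.1096 183.8925] [395.4837 287.332 ]
120 [253.0864 164.5027] [395.4476 257.0355]
155 [253.0397 125.2446] [395.3745 195.6947]
200 [252.9784  73.5355] [395.2788 114.8993]
```

View pics/w1.png

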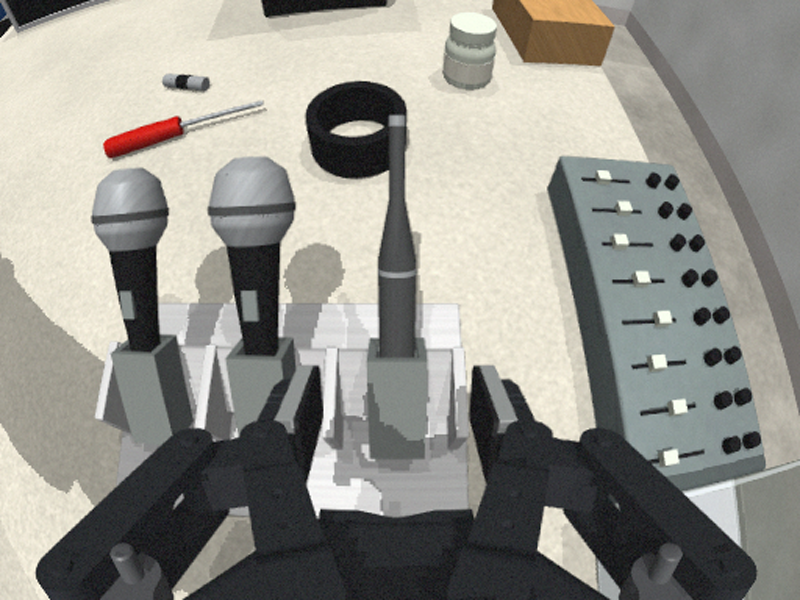

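carry_out:
  moves:
    - [[0.022,0,-0.001,0,0,0,-0.2],[0.046,0,-0.001,0,0,0,-0.2],[0.07,0,-0.001,0,0,0,-0.2],[0.093,0,-0.001,0,0,0,-0.2],[0.11,0,-0.001,0,0,0,-0.2]]

```text
clock: 1.87
eef_pos: [644.7, -112.5, 101.1]
tool_rot: [0.661, 0.645, -0.275, 0.267]
wrist_force: [0.2, -0.1, -0.5]
width: 51.2
```

carry_out:
  moves:
    - [[0,0,0,0,0,0,-0.2],[0,0,0,0,0,0,0.5],[0,0,0,0,0,0,1],[0,0,0,0,0,0,1],[0,0,0,0,0,0,1]]
  force: 50

```text
clock: 2.28
eef_pos: [646.3, -116.0, 103.8]
tool_rot: [0.662, 0.644, -0.275, 0.268]
wrist_force: [0.0, -5.6, 6.4]
width: 2.9
```

```bash
python3 -c "
from h import *
import cv2
st();show(butt+ax*102+ap*5,Rt(ap,lat))
i=cv2.convertScaleAbs(camera('wrist')[:,:,::-1],alpha=1.5)
cv2.imwrite('pics/w2.png',i)"
```

```text
2.2833 q [ 0.7388  0.895  -0.4945  1.4006 -0.375   1.2188  0.5166] p [ 646.2795 -115.9786  103.7559] 
 [[ 0.0199  0.9996 -0.0192]
 [ 0.7044 -0.0277 -0.7093]
 [-0.7095  0.0006 -0.7047]] F [ 0.0152 -5.5845  6.3565] w 2.879191057811509
shift mm [ 2.3939 -0.5333 -0.7556] turn deg [-0.1483  0.1984 -0.1972]
```

View pics/w2.png

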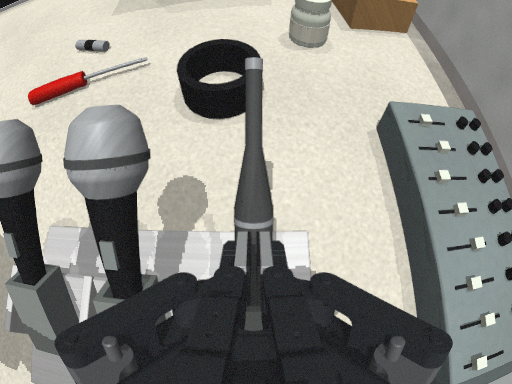

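```bash
cat >> h.py <<'E'
def wproj(c,X):
    p=c['R']@X+c['t'];r=np.hypot(p[0],p[1]);return p[:2]/r*np.arctan2(r,p[2])*c['mtx'][0,0]+c['mtx'][:2,2],np.linalg.norm(p)
E
python3 -c "
from h import *
import cv2
c=calibration('wrist')
for L in(102,112,120,155,200): print(L,wproj(c,butt+ax*L),wproj(c,butt+ax*L+ap*10)[0],wproj(c,butt+ax*L+ap*20)[0])
s=sense();p=np.array(s['eef_pos']);x=Ro.from_quat(s['tool_rot']).as_matrix()[:,0]
print('tcp',wproj(c,p),'tip',wproj(c,p+14*x))
i=cv2.convertScaleAbs(camera('side')[:,:,::-1],alpha=1.8,beta=10)
a=cv2.resize(i[130:230,110:210],None,fx=6,fy=6,interpolation=cv2.INTER_CUBIC)
cv2.imwrite('pics/s2.png',a)
for L in(65,102,120,200):print((proj('side',butt+ax*L)-[110,130])*6)
"
```

```text
102 (array([252.5088, 238.2688]), np.float64(169.37616859011194)) [252.4717 230.628 ] [252.4385 223.7214]
112 (array([252.4367, 222.2482]), np.float64(165.03344010930184)) [252.4032 215.2554] [252.3733 208.965 ]
120 (array([252.3776, 208.8436]), np.float64(161.92046272397482)) [252.3472 202.4516] [252.3202 196.7229]
155 (array([252.1114, 144.9278]), np.float64(152.54625785938464)) [252.097  141.9743] [252.0843 139.3597]
200 (array([251.7872,  56.7268]), np.float64(151.92180618035755)) [251.7927  59.1923] [251.7977  61.3729]
tcp (array([253.7015, 237.5902]), np.float64(171.83260501684327)) tip (array([253.6567, 227.3665]), np.float64(184.4235765798052))
[235.7775 337.2526]
[265.9919 315.4214]
[281.3876 304.2974]
[356.0215 250.3712]
```

View pics/s2.png

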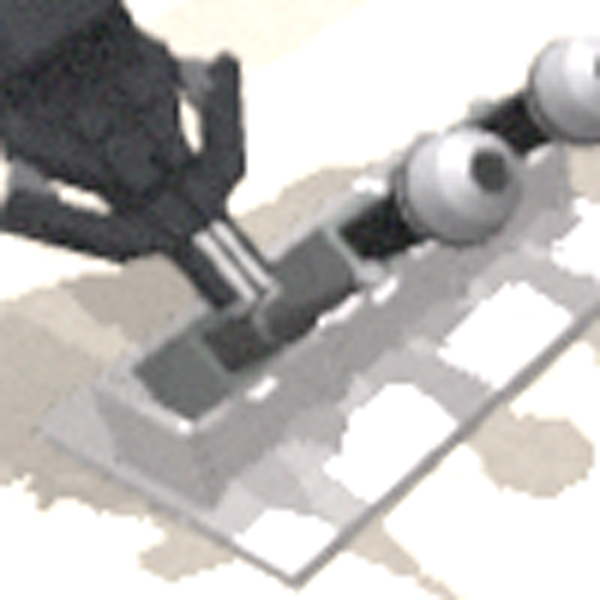

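carry_out:
  moves:
    - [[-0.01,0,0,0,0,0,1],[-0.02,0,0,0,0,0,1],[-0.02,0,0,0,0,0,0.2],[-0.02,0,0,0,0,0,-0.2],[-0.02,0,0,0,0,0,-0.2]]

```text
clock: 2.8
eef_pos: [645.1, -128.4, 117.0]
tool_rot: [0.661, 0.645, -0.275, 0.267]
wrist_force: [-0.4, 0.2, 0.3]
width: 35.7
```

```bash
python3 -c "
from h import *
import cv2
st();show(butt+ax*102+ap*19,Rt(ap,lat))
c=calibration('wrist')
i=cv2.convertScaleAbs(camera('wrist')[:,:,::-1],alpha=1.5)
for L in(65,112,120,155,200): print(L,wproj(c,butt+ax*L),wproj(c,butt+ax*L+ap*10)[0],wproj(c,butt+ax*L+ap*20)[0])
a=cv2.resize(i[40:340,180:330],None,fx=2,fy=2,interpolation=cv2.INTER_CUBIC)
j=cv2.convertScaleAbs(camera('side')[:,:,::-1],alpha=1.8,beta=10)
b=cv2.resize(j[165:225,125:190],None,fx=7.5,fy=7.5,interpolation=cv2.INTER_CUBIC)
o=np.zeros((600,800,3),np.uint8);o[:,:300]=a;o[:b.shape[0],310:310+b.shape[1]]=b
cv2.imwrite('pics/w3.png',o)
for L in(65,102,112,120,200):print(L,(proj('side',butt+ax*L)-[125,165])*7.5+[310,0],(proj('side',butt+ax*L+10*ap)-[125,165])*7.5+[310,0])"
```

```text
2.8 q [ 0.7489  0.8881 -0.4915  1.3746 -0.3718  1.2587  0.5127] p [ 645.1276 -128.3666  117.0463] 
 [[ 0.0174  0.9997 -0.0191]
 [ 0.7055 -0.0258 -0.7083]
 [-0.7085 -0.0011 -0.7057]] F [-0.4104  0.221   0.2885] w 35.7189112192368
shift mm [34.5724  0.3072 -0.1983] turn deg [-0.1426  0.1165 -0.0512]
65 (array([254.2356, 275.2913]), np.float64(204.09942182077285)) [254.1741 267.4018] [254.117  260.1127]
112 (array([254.1157, 211.3079]), np.float64(181.8014108490591)) [254.0502 205.4852] [253.9906 200.2053]
120 (array([254.0893, 198.9794]), np.float64(178.96117624664393)) [254.0236 193.6851] [253.9642 188.8978]
155 (array([253.9507, 141.098 ]), np.float64(170.4384263521757)) [253.8878 138.6759] [253.8313 136.506 ]
200 (array([253.7232,  62.2211]), np.float64(169.76630635176744)) [253.6711  64.1665] [253.6246  65.9079]
65 [492.2219 159.0658] [510.6528 180.9995]
102 [529.9899 131.7768] [548.9194 154.4551]
112 [540.6081 124.1046] [559.677  146.9928]
120 [549.2345 117.8717] [568.4163 140.9306]
200 [642.5269  50.464 ] [662.9133  75.3807]
```

View pics/w3.png

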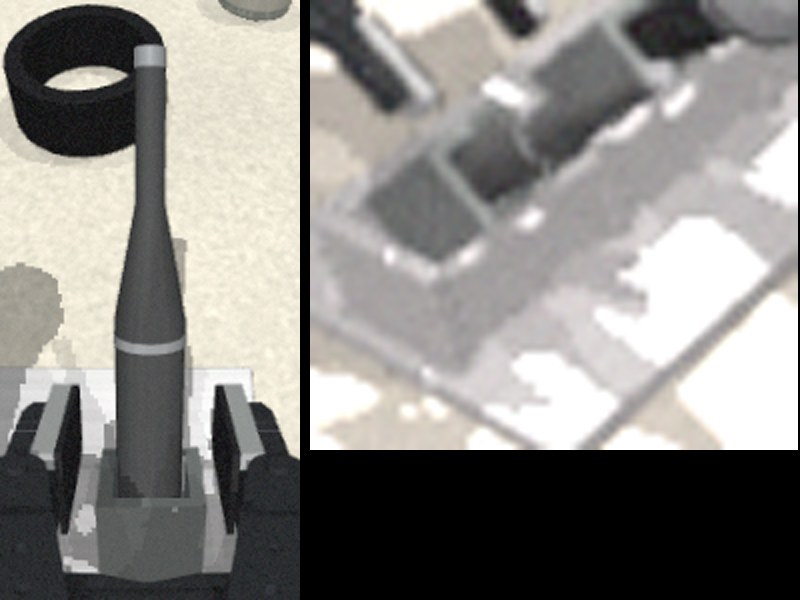

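carry_out:
  moves:
    - [[0.0,0,0,0,0,0,-0.2],[0.012,0,0,0,0,0,-0.2],[0.024,0,0,0,0,0,-0.2],[0.036,0,0,0,0,0,-0.2],[0.044,0,0,0,0,0,-0.2]]

```text
clock: 3.32
eef_pos: [645.1, -94.8, 84.4]
tool_rot: [0.661, 0.646, -0.275, 0.267]
wrist_force: [-0.5, 0.6, 0.8]
width: 51.4
```

```bash
python3 -c "
from h import *
import cv2
st();show(butt+ax*102+ap*30,Rt(ap,lat))
i=cv2.convertScaleAbs(camera('wrist')[:,:,::-1],alpha=1.5)
a=cv2.resize(i[40:340,180:330],None,fx=2,fy=2,interpolation=cv2.INTER_CUBIC)
j=cv2.convertScaleAbs(camera('side')[:,:,::-1],alpha=1.8,beta=10)
b=cv2.resize(j[150:225,110:190],None,fx=6.1,fy=6.1,interpolation=cv2.INTER_CUBIC)
o=np.zeros((600,800,3),np.uint8);o[:,:300]=a;o[:b.shape[0],310:310+b.shape[1]]=b
cv2.imwrite('pics/w4.png',o)"
```

```text
3.3167 q [ 0.7219  0.9085 -0.5006  1.4375 -0.3793  1.1672  0.5215] p [645.1273 -94.8416  84.3551] 
 [[ 0.0148  0.9997 -0.0188]
 [ 0.7065 -0.0238 -0.7073]
 [-0.7075 -0.0028 -0.7067]] F [-0.5297  0.5822  0.8246] w 51.39134647782575
shift mm [-1.2446  1.1221  0.454 ] turn deg [-0.1313  0.0356  0.098 ]
```

View pics/w4.png

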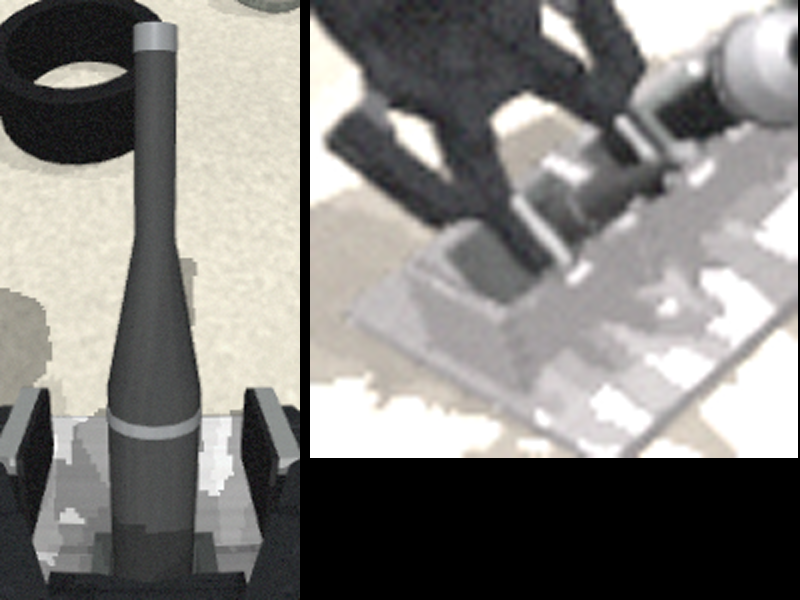

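carry_out:
  moves:
    - [[0,0.001,0,0,0,0,0.2],[0,0.001,0,0,0,0,0.5],[0,0.001,0,0,0,0,1],[0,0.001,0,0,0,0,1],[0,0.001,0,0,0,0,1]]
  force: 50

```text
clock: 3.83
eef_pos: [647.3, -97.9, 86.2]
tool_rot: [0.661, 0.644, -0.275, 0.268]
wrist_force: [0.0, -1.5, 1.4]
width: 20.6
```

```bash
python3 -c "
from h import *
st();show(butt+ax*102+ap*30,Rt(ap,lat))
s=sense();R=Ro.from_quat(s['tool_rot']).as_matrix();print('ax in tool',R.T@ax)"
```

```text
3.8333 q [ 0.7227  0.9078 -0.4992  1.4307 -0.379   1.1709  0.5203] p [647.3209 -97.9481  86.1628] 
 [[ 0.0185  0.9996 -0.019 ]
 [ 0.705  -0.0265 -0.7087]
 [-0.709  -0.0003 -0.7052]] F [ 0.0335 -1.4503  1.3624] w 20.58876180762394
shift mm [ 2.1916 -1.1478 -0.4286] turn deg [-0.141   0.1505 -0.1132]
ax in tool [-0.0026 -0.0025 -1.    ]
```

carry_out:
  moves:
    - [[0,0,0,0,0,0,0.2],[0,0,0,0,0,0,-0.1],[0.002,0,0,0,0,0,-0.1],[0.009,0,0,0,0,0,-0.1],[0.015,0,0,0,0,0,-0.1]]

```text
clock: 4.25
eef_pos: [647.2, -86.3, 74.8]
tool_rot: [0.661, 0.645, -0.275, 0.267]
wrist_force: [-0.7, -0.0, -0.4]
width: 47.3
```

carry_out:
  moves:
    - [[0,0,0,0,0,0,0.2],[0,0,0,0,0,0,0.5],[0,0,0,0,0,0,1],[0,0,0,0,0,0,1],[0,0,0,0,0,0,1]]
  force: 60

```text
clock: 4.67
eef_pos: [647.1, -86.5, 75.4]
tool_rot: [0.661, 0.645, -0.275, 0.267]
wrist_force: [-0.6, 1.4, -0.6]
width: 20.6
```

```bash
python3 -c "
from h import *
st();show(butt+ax*102+ap*45,Rt(ap,lat))
s=sense();R=Ro.from_quat(s['tool_rot']).as_matrix();print('ax in tool',R.T@ax)"
```

```text
4.6667 q [ 0.7131  0.9159 -0.5023  1.4498 -0.3818  1.1414  0.523 ] p [647.1149 -86.5453  75.3591] 
 [[ 0.017   0.9997 -0.019 ]
 [ 0.7057 -0.0255 -0.708 ]
 [-0.7083 -0.0013 -0.7059]] F [-0.5789  1.4188 -0.5749] w 20.562246026004583
shift mm [ 1.4978 -0.6706 -0.0084] turn deg [-0.139   0.0959 -0.0303]
ax in tool [-0.0017 -0.0024 -1.    ]
```

carry_out:
  moves:
    - [[0,0,-0.008,0,0,0,1],[0,0,-0.02,0,0,0,1],[0,0,-0.038,0,0,0,1],[0,0,-0.056,0,0,0,1],[0,0,-0.074,0,0,0,1]]

```text
clock: 5.08
eef_pos: [648.8, -32.1, 129.7]
tool_rot: [0.661, 0.645, -0.274, 0.268]
wrist_force: [1.0, -0.4, -0.4]
width: 20.2
```

carry_out:
  moves:
    - [[0,0,-0.012,0,0,0,1],[0,0,-0.024,0,0,0,1],[0,0,-0.036,0,0,0,1],[0,0,-0.044,0,0,0,1],[0,0,-0.05,0,0,0,1]]

```text
clock: 5.5
eef_pos: [649.7, 1.9, 163.6]
tool_rot: [0.661, 0.645, -0.275, 0.268]
wrist_force: [-0.1, -0.3, -2.0]
width: 20.2
```

```bash
python3 -c "
from h import *
import cv2
st()
i=cv2.convertScaleAbs(camera('wrist')[:,:,::-1],alpha=1.5)
a=cv2.resize(i[0:300,180:330],None,fx=2,fy=2,interpolation=cv2.INTER_CUBIC)
j=cv2.convertScaleAbs(camera('side')[:,:,::-1],alpha=1.8,beta=10)
b=cv2.resize(j[120:220,110:210],None,fx=4.8,fy=4.8,interpolation=cv2.INTER_CUBIC)
o=np.zeros((600,800,3),np.uint8);o[:,:300]=a;o[:b.shape[0],310:310+b.shape[1]]=b
cv2.imwrite('pics/w5.png',o)
c=calibration('wrist')
s=sense();p=np.array(s['eef_pos']);R=Ro.from_quat(s['tool_rot']).as_matrix();X=R[:,0];A=-R[:,2]
for d in(0,-20,-40):
  for L in(18,53,98):
    q=p+X*d+A*L;print(d,L,(wproj(c,q)[0]-[180,0])*2,(proj('side',q)-[110,120])*4.8+[310,0])
"
```

```text
5.5 q [ 0.6385  0.7708 -0.5491  1.5128 -0.4415  1.1298  0.4005] p [649.6608   1.9114 163.6312] 
 [[ 0.0174  0.9997 -0.0183]
 [ 0.7053 -0.0252 -0.7084]
 [-0.7087 -0.0005 -0.7055]] F [-0.1385 -0.2891 -2.0467] w 20.18822825659233
0 18 [147.2717 417.0087] [689.3982 295.1371]
0 53 [147.2497 291.1787] [722.7091 275.2507]
0 98 [147.1696 117.827 ] [769.0896 247.5619]
-20 18 [147.4272 446.6368] [662.7452 262.1221]
-20 53 [147.4205 305.2146] [695.2919 240.9873]
-20 98 [147.3355 106.3059] [740.6265 211.5485]
-40 18 [147.6251 484.7036] [635.8365 228.7904]
-40 53 [147.6479 324.0113] [667.6026 206.3836]
-40 98 [147.5596  90.8235] [711.8675 175.1606]
```

View pics/w5.png

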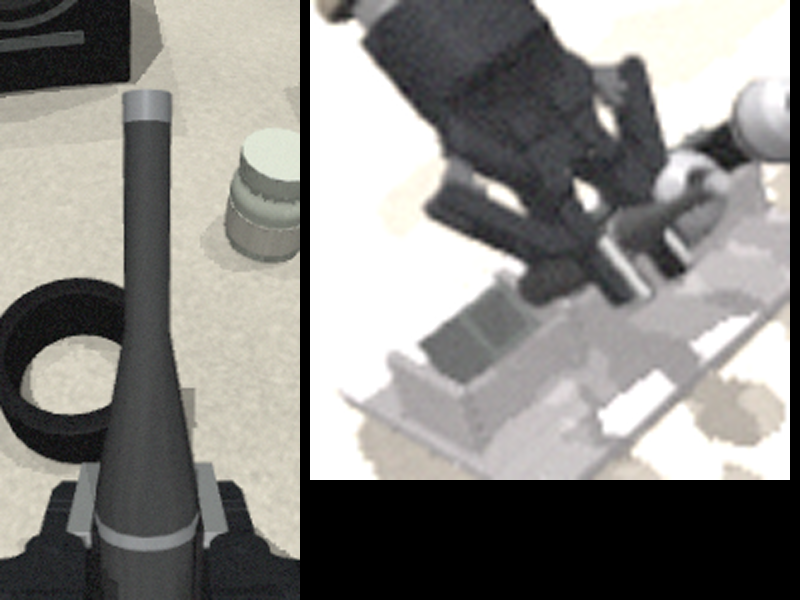

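```bash
cat >> h.py <<'E'
dr=np.array([np.cos(Y),np.sin(Y),0]);RF=Rt(np.array([0,0,-1.]),np.array([dr[1],-dr[0],0]))
E
python3 -c "
from h import *
show(np.array([640,130,150]),RF)"
```

```text
shift mm [ 99.7756 -12.8913 -80.9973] turn deg [ -5.2803 -44.8536  -2.1617]
```

carry_out:
  moves:
    - [[0.01,-0.0013,-0.0081,-0.53,-4.49,-0.22,1],[0.02,-0.0026,-0.0162,-1.06,-8.97,-0.43,1],[0.03,-0.0039,-0.0243,-1.58,-13.46,-0.65,1],[0.04,-0.0052,-0.0324,-2.11,-17.94,-0.86,1],[0.05,-0.0065,-0.0405,-2.64,-22.43,-1.08,1]]

```text
clock: 6.02
eef_pos: [645.0, 64.4, 155.6]
tool_rot: [0.583, 0.591, -0.387, 0.401]
wrist_force: [0.6, 0.1, -2.0]
width: 20.1
```

```bash
python3 -c "
from h import *
st();show(np.array([640,130,150]),RF)"
```

```text
6.0167 q [ 0.3009  0.5948 -0.4058  1.5893 -0.1975  0.989   0.0919] p [644.9915  64.3952 155.6489] 
 [[ 0.0005  0.9997  0.023 ]
 [ 0.3783  0.0211 -0.9254]
 [-0.9257  0.0092 -0.3782]] F [ 0.5894  0.1442 -1.9573] w 20.144439430430012
shift mm [ 30.0475  -3.6554 -58.6907] turn deg [ -2.7873 -22.2066  -1.0856]
```

carry_out:
  moves:
    - [[0.006,-0.0007,-0.0117,-0.56,-4.44,-0.22,1],[0.012,-0.0015,-0.0235,-1.11,-8.88,-0.43,1],[0.018,-0.0022,-0.0352,-1.67,-13.32,-0.65,1],[0.024,-0.0029,-0.047,-2.23,-17.77,-0.87,1],[0.03,-0.0037,-0.0587,-2.79,-22.21,-1.09,1]]

```text
clock: 6.43
eef_pos: [639.9, 130.6, 150.6]
tool_rot: [0.481, 0.518, -0.481, 0.518]
wrist_force: [1.7, 0.6, -2.4]
width: 20.7
```

```bash
python3 -c "
from h import *
st();show(np.array([565.3,205.1,115]),RF)"
```

```text
6.4333 q [-0.1349  0.5538 -0.2274  1.568   0.1389  1.0354 -0.3275] p [639.8998 130.5905 150.5625] 
 [[ 0.0004  0.9973  0.0729]
 [-0.0004  0.0729 -0.9973]
 [-1.      0.0004  0.0005]] F [ 1.6664  0.6372 -2.3793] w 20.676723556877196
shift mm [ 35.5004 -68.9829 -79.7657] turn deg [ 0.0435  0.0262 -0.0213]
```

carry_out:
  moves:
    - [[0.005,-0.012,-0.014,0,0,0,1],[0.013,-0.028,-0.032,0,0,0,1],[0.021,-0.044,-0.05,0,0,0,1],[0.029,-0.059,-0.068,0,0,0,1],[0.0355,-0.069,-0.08,0,0,0,1]]

```text
clock: 6.85
eef_pos: [562.7, 207.0, 114.2]
tool_rot: [0.481, 0.52, -0.481, 0.517]
wrist_force: [0.7, -0.3, -1.0]
width: 20.6
```

carry_out:
  moves:
    - [[0,0,0,0,0,0,1],[0,0,0,0,0,0,1],[0,0,0,0,0,0,1],[0,0,0,0,0,0,1],[0,0,0,0,0,0,1]]

```text
clock: 7.27
eef_pos: [565.8, 204.5, 115.5]
tool_rot: [0.483, 0.518, -0.481, 0.517]
wrist_force: [0.3, -0.1, -0.7]
width: 20.7
```

```bash
python3 -c "
from h import *
import cv2
st();show(np.array([565.3,205.1,115]),RF)
c=calibration('wrist');s=sense();p=np.array(s['eef_pos'])
S=cv2.convertScaleAbs(camera('side')[:,:,::-1],alpha=1.8,beta=10);T=cv2.convertScaleAbs(camera('top')[:,:,::-1],alpha=1.8,beta=10);W=cv2.convertScaleAbs(camera('wrist')[:,:,::-1],alpha=1.5)
nose=np.array([558.2,302.8,155])
X=[nose-dr*L for L in(0,45,80,200)]
for n in('side','top'):print(n,[proj(n,x) for x in X],proj(n,cone))
print('wrist',[wproj(c,x)[0] for x in X])
def crop(i,n,x0,y0,w,h,k):
    print(n,x0,y0,k);return cv2.resize(i[y0:y0+h,x0:x0+w],None,fx=k,fy=k,interpolation=cv2.INTER_CUBIC)
ps=proj('side',X[1]).astype(int);pt=proj('top',X[1]).astype(int)
o=np.zeros((600,800,3),np.uint8)
a=crop(S,'side@0,0',ps[0]-50,ps[1]-37,100,75,4);o[:300,:400]=a
a=crop(T,'top@0,300',max(0,pt[0]-60),pt[1]-37,100,75,4);o[300:600,:400]=a
a=crop(W,'wrist@400,0',153,0,200,300,2);o[:600,400:800]=a
cv2.imwrite('pics/f.png',o);cv2.imwrite('pics/fs.png',S);cv2.imwrite('pics/ft.png',T)
"
```

```text
7.2667 q [-0.2623  0.5157 -0.2451  1.7388  0.1491  0.9038 -0.4972] p [565.8383 204.4608 115.503 ] 
 [[ 0.      0.9974  0.0718]
 [ 0.0034  0.0718 -0.9974]
 [-1.      0.0003 -0.0034]] F [ 0.3053 -0.1143 -0.7168] w 20.67308417954162
shift mm [ 0.5051 -0.4911 -0.6745] turn deg [-0.0197 -0.1944 -0.0151]
side [array([320.8265, 211.3065]), array([301.4936, 204.3762]), array([286.9911, 199.1775]), array([240.5174, 182.5181])] [366.7742 227.7816]
top [array([152.6356, 196.2481]), array([174.2535, 193.1872]), array([191.0057, 190.8152]), array([248.0355, 182.7401])] [104.2928 203.0878]
wrist [array([252.6605,  42.5782]), array([252.7878, 158.6232]), array([252.8951, 239.3754]), array([253.1492, 396.8783])]
side@0,0 251 167 4
top@0,300 114 156 4
wrist@400,0 153 0 2
```

View pics/f.png

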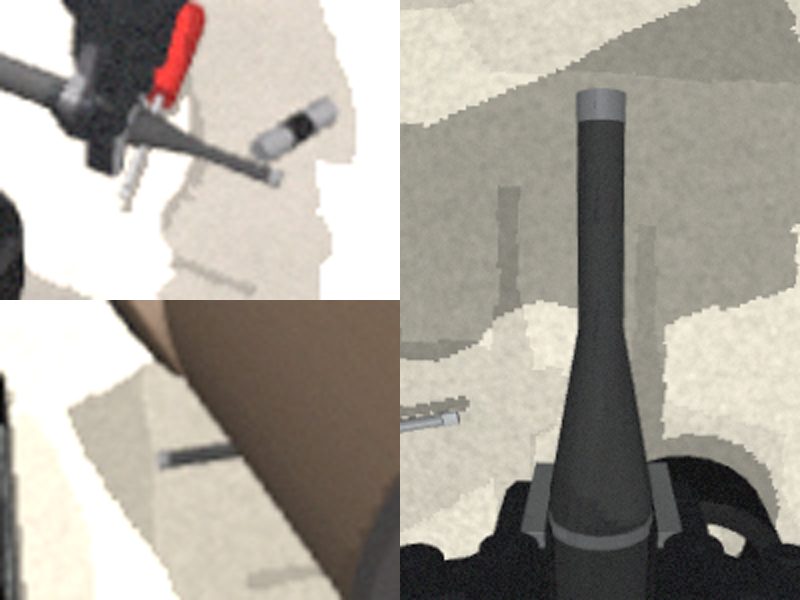

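```bash
python3 -c "
from h import *
T=lambda u,v:np.array([u/3.1,125+v/3.1]);U=lambda u,v:np.array([345+(u-410)/2.3,135+v/2.3])
for n,a,b,z in[('top',T(203,22),T(212,350),320),('top',T(357,158),T(370,404),35),('side',U(487,160),U(543,16),320)]:
    P,Q=rayz(n,a,z),rayz(n,b,z);d=P-Q;print(n,z,'yaw',np.arctan2(d[1],d[0])+np.pi/2,'w',np.hypot(*d[:2]),(P+Q)/2)
st()"
```

```text
top 320 yaw 1.631093866142656 w 184.85975273622577 [550.213  408.8289 320.    ]
top 35 yaw 1.6269840436474814 w 190.36726754228204 [549.503  413.0947  35.    ]
side 320 yaw 1.6403610941173665 w 184.9570455189413 [556.1212 413.9789 320.    ]
7.4167 q [-0.2629  0.5156 -0.2458  1.7393  0.149   0.9037 -0.4974] p [565.3025 205.0528 115.4404] 
 [[-0.0004  0.9973  0.0728]
 [ 0.0036  0.0728 -0.9973]
 [-1.     -0.0001 -0.0036]] F [-0.1264 -0.3361 -1.2532] w 20.259951146996023
```

Three separate yaw readings agree to within about 1°, and the nose is where it should be. The arm is steady, so I am handing in.

```bash
python3 -c "
from workcell import *
print(finish_job())"
```

```text
the job is handed in; nothing more can be done
None
```

The measuring microphone is out of its well and held level in front of the loudspeaker. Its nose points at the middle of the big cone from about 100 mm away. I handed the job in at about 7.4 s; no verdict was reported.

**Position:** In the last side and top pictures the nose tip was within about 1.5 px (roughly 3 mm) of its intended place at (558, 303, 155) mm. The wrist picture was about 3.5 px off.

**Alignment:** Three readings of the speaker's yaw gave 1.627–1.640 rad, against the 1.643 rad I used. The tool was within about 0.2° of its target pose. I judged level from the tool pose and the pictures.

**Steadiness:** The wrist force was near zero and the finger opening stayed at about 20–21 mm around the 22 mm body.

**What disagreed:**
- **First grip:** it closed to 2.9 mm above the microphone, pressing on it with about 8 N.
- **Second grip:** it held, but near the fingertips, so I opened and regripped 15 mm deeper.
- **Tool reading:** the fingertips appeared about 25–28 mm short of where the reported tool position put them. I placed the microphone from the camera measurements instead, and did not find the cause.

I did not measure the vocal mics or the other bench items again. I saw no sign of them moving in the pictures I viewed.

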